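# Cover the cakes for the night

## Robot

A 6-joint arm with a two-finger parallel gripper is mounted at the origin on the work surface. World frame = base frame: x ahead of the robot, y to its left, z up, the work surface at z = 0. Lengths are in m, angles in rad, forces in N, time in s.
With the tool pointing down it reaches from about 0.425 to 0.95 m from the base axis. Payload 3.5 kg.
Tool frame: the origin (TCP) lies on the centre line of the jaws, within the pads' length; the fingertips stand 14 mm ahead of it and the grasp point (between the pads) lies 5 mm behind it (ctrl.finger_overhang is the distance from the TCP to the fingertips, in m); z points along the fingers, y is the line along which they close (so a half turn about z gives the same grasp; the last joint's range is limited). The gripper opens to 85 mm and grips with 20 to 120 N. Pads are 22 mm wide; open, the fingers measure 114 mm over their backs; the gripper's body (76 mm by 85 mm) begins 54 mm behind the grasp point. The pads swing forward as they close: fully open they stand 13 mm farther back than shut.
Start: joints at [1.093, 0.286, 1.577, -0, 1.279, -0.15], TCP at [0.217, 0.639, 0.245] pointing down, gripper open.
Joint ranges: [-2.77, 2.77], [-0.9, 2.22], [0.21, 2.48], [-1.53, 4.67], [0.24, 2.81], [-2.84, 2.84]. Speed limits (rad/s): [2.79, 2.79, 3.14, 3.14, 3.14, 3.14].

## Interface

Orientations are given as a unit quaternion [x, y, z, w].
In Python, from plant import ctrl gives the robot as it stands.
- The arm moves only by the tool send_rows, never from a script. Its argument "moves" is text: rows parted by semicolons, each of 7 numbers parted by spaces: the turn, a rotation vector about the tool's x, y, z in units of 360 degrees (1.0 is 360 degrees), then the shift along the tool's x, y, z in units of 20 cm (1.0 is 20 cm), then the gripper's target within -1 to 1 (fully open at 1, half-way at 0, shut at -1). A call has 1 to 12 rows; each row is the pose to reach, as a shift and turn from the pose commanded when the call began, along the tool's axes at that moment, turning the shorter way round; what a row does not reach only later rows make up. A row lasts 1/8 s, in which the tool goes at most 62.5 mm and 10.7 degrees, less where a joint would pass 70% of its speed; a pose out of reach is approached as far as the arm can. A call with a number of a shift or a turn outside -1 to 1 is refused whole. A call with a gripper value outside its range is refused whole. The fingers move at their own pace and stop on an object; "newtons" is the grip in N (left out, the last holds). Time passes only in rows, so rows that repeat a pose let the fingers close. It gives the time, the measured TCP pose, the force, the opening and the grip force at its end, in the units of the state.
- ctrl.get_state(): the state, without advancing time (a new reading comes with each control period).
- ctrl.read_camera(name): name is "scene" or "top" or "wrist"; returns a dict with "image" (400x640x3 uint8, red, green, blue), "fovy" (degrees; the focal length in pixels is half the picture's height over the tangent of half this angle, whatever the lens; pixels are square), "cx", "cy" (the principal point, pixels), "distortion" ([k1, k2, p1, p2, k3] as OpenCV has them; the pictures are not rectified), "extrinsics" (4x4, takes a point from camera to world coordinates). Camera axes: x right, y up, looking along -z (the intrinsics and any distortion apply to the point x, -y, -z); pixel columns grow to the right and rows downward; lengths in m; the calibration is good to about 2 mm. A picture is of the moment at which its call begins. There is no depth.
- ctrl.sign_off(): hands the job in; it is judged then, once.
The state is a dict: "time": time; "qpos": joint angles; "dq": joint speeds; "joint_efforts": joint torques, N m; "eef_pos": TCP position; "tcp_rot": TCP orientation; "contact_force": force on the tool from outside, world axes, zero at the start; "wrist_torque": the same for the moment, N m; "opening": opening from 0.0 (shut) to 1.0 (fully open); "finger_force": force on a finger pad.
Only numpy, scipy, OpenCV 4.12 (cv2) and the standard library are available. Lean on these libraries where they do the work, as an engineer would, in place of code of your own. Each camera call takes 0.05 s, during which the arm holds its last target. There are 200 camera calls.

## Task

It is closing time at the patisserie counter: put each of the four steel covers over the cake whose dish has the same shape and size (oblong, square, large round, small round). Set every cover down gently, without dropping it or tipping it over, so that it stands flat and centred on its dish, the oblong and the square one in line with the dish's sides.

Things in the scene. Friction and masses are not known exactly. Their poses are not given: they have to be found in the camera images.
- cover_oblong_center (a point): Oblong box-shaped cake cover: plain steel hood, open below, 100 (own x) x 58 (own y), 50 high to its flat roof, walls 3, standing on its rim; 0.1-0.3 kg. On the roof a black T handle: narrow stem, then a flat-sided bar 36 long (own x), 14 thick (own y), 24 high, from 62 to 86 above the rim. Point: on its upright axis, half-way up its 86 total, 43 above the rim; bar's middle is 31 above it. z up. Sizes in mm.
- dish_oblong: Oblong 120 (own x) x 78 (own y) flat white dish, 8 thick, fixed to the counter, with an oblong cake 70 x 28 along the same axes, 33 tall with its topping (above the dish top) fixed at its middle. Origin: centre of the dish's underside, on the counter; z up. A cover in place has its rim 8 above this origin and 10 or 11 of dish showing all round. Sizes in mm.
- cover_square_center (a point): Square box-shaped cake cover: plain steel hood, open below, 74 x 74, 54 high to its flat roof, walls 3, standing on its rim; 0.1-0.3 kg. On the roof a black T handle: narrow stem, then a flat-sided bar 36 long (own x), 14 thick (own y), 24 high, from 66 to 90 above the rim. Point: on its upright axis, half-way up its 90 total, 45 above the rim; bar's middle is 33 above it. z up. Sizes in mm.
- dish_square: Square 94 x 94 flat white dish, 8 thick, fixed to the counter, with a square cake 44 x 44, 40 tall with its topping (above the dish top) fixed at its middle. Origin: centre of the dish's underside, on the counter; z up. A cover in place has its rim 8 above this origin and 10 or 11 of dish showing all round. Sizes in mm.
- cover_big_round_center (a point): Large round cake cover: plain steel hood, open below, 90 across, 50 high to its roof, walls 3, standing on its rim; 0.1-0.3 kg. On the roof a black T handle: narrow stem, then a flat-sided bar 36 long (own x), 14 thick (own y), 24 high, from 62 to 86 above the rim. Point: on its upright axis, half-way up its 86 total, 43 above the rim; bar's middle is 31 above it. z up. Sizes in mm.
- dish_big_round: Large round 112 across flat white dish, 8 thick, fixed to the counter, with a round cake 60 across, 34 tall with its topping (above the dish top) fixed at its middle. Origin: centre of the dish's underside, on the counter; z up. A cover in place has its rim 8 above this origin and 10 or 11 of dish showing all round. Sizes in mm.
- cover_small_round_center (a point): Small round cake cover: plain steel hood, open below, 60 across, 54 high to its roof, walls 3, standing on its rim; 0.1-0.3 kg. On the roof a black T handle: narrow stem, then a flat-sided bar 30 long (own x), 14 thick (own y), 24 high, from 66 to 90 above the rim. Point: on its upright axis, half-way up its 90 total, 45 above the rim; bar's middle is 33 above it. z up. Sizes in mm.
- dish_small_round: Small round 80 across flat white dish, 8 thick, fixed to the counter, with a small pointed round cake 30 across, 37 tall with its topping (above the dish top) fixed at its middle. Origin: centre of the dish's underside, on the counter; z up. A cover in place has its rim 8 above this origin and 10 or 11 of dish showing all round. Sizes in mm.
There are look-alikes about, which are no part of the job. Leave any blue or turquoise look-alike of the part that bears cover_oblong_center alone.

How it is judged:
By the outcome, as a careful person would: the job done as asked, in the order asked, and still so for the second after the job is handed in, with the robot touching nothing.
It also fails if it takes over 136 s, if anything falls off the work surface, if the arm or the gripper's body presses on something with over 40 N, if the wrist force passes 120 N, or if a joint passes its speed limit or range.

## Working session

There is one attempt and no reset: what is moved stays moved. The work goes in short steps, Python scripts to look and compute and a tool call to move; the robot and the scene stay as the last step left them, time stands still between calls to the robot, and variables do not carry over. Pictures are saved under pics/ and viewed, at most 16 in all, crops included, and the job is handed in when it is done.

Besides the shell and the picture viewer there is one more tool, called after "Call:" by a JSON object that holds its "api" and its "payload", one argument or row to a line. send_rows: Moves the arm, as the interface text tells. Its arguments: {"type":"object","properties":{"moves":{"type":"string"},"newtons":{"type":"number"}},"required":["moves"]}

```bash
mkdir -p pics
cat > h.py <<'E'
import numpy as np, cv2, pickle
from plant import ctrl
def snap(n,tag):
    c=ctrl.read_camera(n); pickle.dump(c,open(f'pics/{tag}.pkl','wb'))
    cv2.imwrite(f'pics/{tag}.png',c['image'][:,:,::-1]); return c
def load(tag): return pickle.load(open(f'pics/{tag}.pkl','rb'))
def K(c):
    f=200/np.tan(np.radians(c['fovy'])/2)
    return np.array([[f,0,c['cx']],[0,f,c['cy']],[0,0,1.]])
def w(c,px,z):
    "pixels -> world points at height z"
    px=np.array(px,float).reshape(-1,1,2)
    u=cv2.undistortPoints(px,K(c),np.array(c['distortion'],float)).reshape(-1,2)
    d=np.c_[u[:,0],-u[:,1],-np.ones(len(u))]
    E=np.array(c['extrinsics']); d=d@E[:3,:3].T; o=E[:3,3]
    return o+d*((z-o[2])/d[:,2])[:,None]
def pix(c,P):
    E=np.linalg.inv(np.array(c['extrinsics'])); p=np.atleast_2d(P)@E[:3,:3].T+E[:3,3]
    p=p*[1,-1,-1]
    return cv2.projectPoints(p,np.zeros(3),np.zeros(3),K(c),np.array(c['distortion'],float))[0].reshape(-1,2)
E
python3 - <<'E'
from h import *
np.set_printoptions(precision=3,suppress=True)
for n in('scene','top'):
    c=snap(n,n+'0'); print(n,c['fovy'],c['distortion'],np.array(c['extrinsics']))
print(ctrl.get_state())
E
```

```text
scene 56.068359056160986 [-0.024  0.     0.     0.     0.   ] [[-0.288 -0.566  0.772  1.286]
 [ 0.958 -0.168  0.234  0.154]
 [-0.003  0.807  0.591  0.617]
 [ 0.     0.     0.     1.   ]]
top 47.73503060895966 [-0.122  0.     0.     0.     0.   ] [[-0.01   0.996 -0.086  0.41 ]
 [-1.    -0.01   0.002 -0.064]
 [ 0.001  0.086  0.996  1.545]
 [ 0.     0.     0.     1.   ]]
{'time': 0.1, 'qpos': array([ 1.093,  0.287,  1.578,  0.   ,  1.279, -0.15 ]), 'dq': array([ 0.002, -0.   , -0.003,  0.   ,  0.   , -0.002]), 'joint_efforts': array([  0.001, -40.729, -29.37 ,  -0.   ,   0.003,  -0.   ]), 'eef_pos': array([0.217, 0.639, 0.244]), 'tcp_rot': array([ 0.163,  0.987, -0.001, -0.   ]), 'contact_force': array([ 0.388,  1.121, -0.017]), 'wrist_torque': array([-0.03 , -0.004,  0.008]), 'finger_force': 0.0, 'opening': 1.001499591821546}
```

View pics/top0.png

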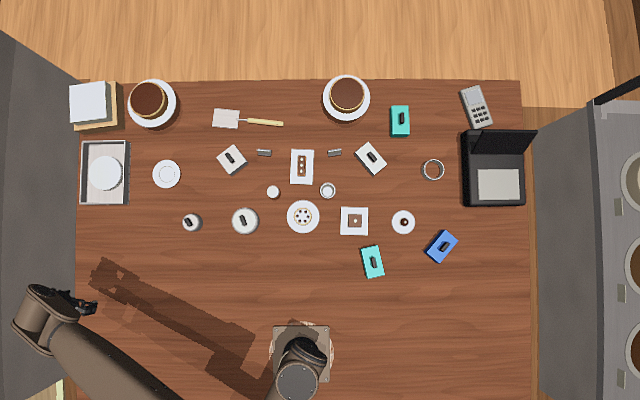

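View pics/scene0.png

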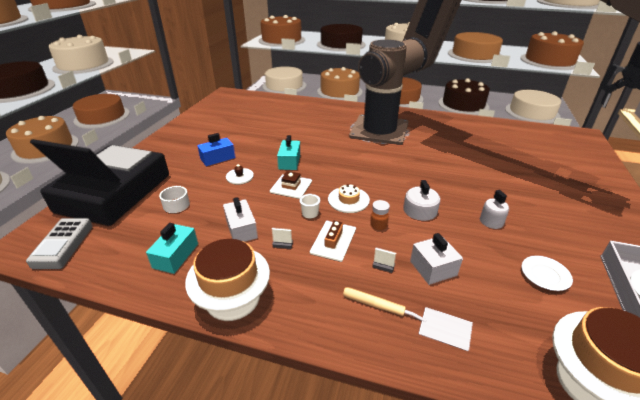

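The top view shows the covers: small round (191,222), big round (245,221), square (231,159) and oblong (371,158). The dishes are oblong (302,166), big round (303,216), square (354,221) and small round (403,222). The turquoise and blue ones are decoys. Next I'll segment these.

```bash
cat > seg.py <<'E'
from h import *
np.set_printoptions(precision=4,suppress=True)
c=load('top0'); im=c['image']; S=8
cv2.imwrite('pics/crop.png',cv2.resize(im[130:250,170:430][:,:,::-1],(780,360),interpolation=cv2.INTER_CUBIC))
hsv=cv2.cvtColor(im,cv2.COLOR_RGB2HSV)
def rectmask(cx,cy,h,f):
    a=im[cy-h:cy+h,cx-h:cx+h]; a=cv2.resize(a,None,fx=S,fy=S,interpolation=cv2.INTER_CUBIC)
    m=f(a.astype(int)).astype(np.uint8)
    cs,_=cv2.findContours(m,cv2.RETR_EXTERNAL,cv2.CHAIN_APPROX_NONE)
    k=max(cs,key=cv2.contourArea).reshape(-1,2).astype(float)
    return (k+.5)/S-.5+[cx-h,cy-h]
white=lambda a:(a.min(2)>105)
dark=lambda a:(a.max(2)<85)
def fit(P):
    P=(P[:,:2]*1e4).astype(np.float32)
    r=cv2.minAreaRect(P); e=cv2.fitEllipse(P)
    M=cv2.moments(P.reshape(-1,1,2)); 
    return 'rect',np.array(r[0])/1e4,np.array(r[1])/1e4,round(r[2],1),'ell',np.array(e[0])/1e4,np.array(e[1])/1e4,round(e[2],1),'mom',np.array([M['m10'],M['m01']])/M['m00']/1e4
for n,x,y,h in(('d_obl',302,166,24),('d_sq',354,221,20),('d_big',303,216,22),('d_small',403,222,18)):
    print(n,*fit(w(c,rectmask(x,y,h,white),.008)))
for n,x,y,h,zr,zt in(('obl',371,158,22,.05,.086),('sq',231,159,20,.054,.09),('big',245,221,18,.05,.086),('small',191,222,16,.054,.09)):
    print(n,'bar',*fit(w(c,rectmask(x,y,10,dark),zt-.004)))
    print('   roof',*fit(w(c,rectmask(x,y,h,white),zr)))
E
python3 seg.py
```

```text
d_obl rect [ 0.636  -0.0063] [0.0817 0.1247] 87.0 ell [ 0.6362 -0.0064] [0.0917 0.1486] 87.5 mom [ 0.6362 -0.0066]
d_sq rect [ 0.4478 -0.183 ] [0.096  0.0987] 87.7 ell [ 0.4478 -0.1831] [0.1109 0.1142] 90.8 mom [ 0.4477 -0.1831]
d_big rect [ 0.4646 -0.0094] [0.1132 0.1141] 86.2 ell [ 0.4646 -0.0093] [0.1133 0.1145] 91.0 mom [ 0.4646 -0.0092]
d_small rect [ 0.4422 -0.3508] [0.0821 0.0831] 88.8 ell [ 0.4417 -0.351 ] [0.0823 0.083 ] 81.1 mom [ 0.4417 -0.351 ]
obl bar rect [ 0.6551 -0.2384] [0.035  0.0174] 41.8 ell [ 0.6545 -0.2384] [0.0183 0.0348] 131.3 mom [ 0.6543 -0.2381]
   roof rect [ 0.6563 -0.24  ] [0.1029 0.0613] 38.9 ell [ 0.6565 -0.2402] [0.0683 0.1244] 128.7 mom [ 0.6565 -0.2403]
sq bar rect [0.656  0.2272] [0.039  0.0133] 36.5 ell [0.6557 0.2271] [0.0131 0.0462] 128.2 mom [0.6558 0.2272]
   roof rect [0.6567 0.2286] [0.0782 0.0774] 36.6 ell [0.6571 0.2284] [0.0889 0.0904] 1.8 mom [0.657  0.2287]
big bar rect [0.4515 0.1824] [0.0348 0.0145] 22.4 ell [0.4515 0.1824] [0.0144 0.0387] 113.9 mom [0.4516 0.1824]
   roof rect [0.4503 0.1833] [0.0885 0.0881] 55.0 ell [0.4506 0.1832] [0.0877 0.0882] 129.0 mom [0.4506 0.1832]
small bar rect [0.4461 0.3617] [0.0304 0.0174] 32.9 ell [0.4465 0.3617] [0.0175 0.0323] 129.1 mom [0.4464 0.3616]
   roof rect [0.4464 0.3636] [0.0573 0.0577] 24.1 ell [0.4462 0.3639] [0.0567 0.0579] 149.3 mom [0.4462 0.3639]
```

View pics/crop.png

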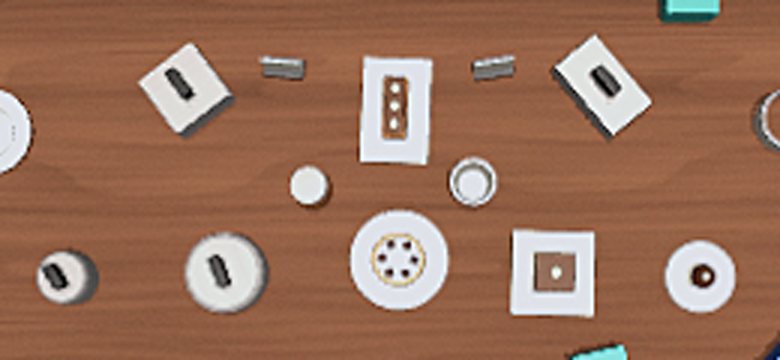

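The sizes match what's given (dishes within 2–4 mm, roofs within 2–4 mm), and the bar and roof centres agree to about 2 mm. Next is a helper that works out moves, then I'll approach the oblong cover.

```bash
cat >> h.py <<'E'
from scipy.spatial.transform import Rotation as R
def go(x,y,z,ty):
    "row toward target: tool y axis at world angle ty (deg), tool pointing down"
    s=ctrl.get_state(); A=R.from_quat(s['tcp_rot'])
    a=np.radians(ty); Y=np.array([np.cos(a),np.sin(a),0]); Z=np.array([0,0,-1.]); X=np.cross(Y,Z)
    rv=(A.inv()*R.from_matrix(np.c_[X,Y,Z])).as_rotvec()/(2*np.pi)
    d=A.inv().apply(np.array([x,y,z])-s['eef_pos'])/.2
    print(np.round(s['eef_pos'],4),'ty',np.round(np.degrees(np.arctan2(*A.as_matrix()[[1,0],1])),2),'turn',np.round(rv,4),'shift',np.round(d,4),'t',s['time'])
E
python3 -c "
from h import *
go(.645,-.235,.2,-51)"
```

```text
[0.217  0.6385 0.244 ] ty 71.22 turn [-3.000e-04  3.000e-04  3.395e-01] shift [-3.4323 -3.4456  0.2264] t 0.1
```

Call:
{"api": "send_rows", "payload": {
  "moves": "0 0 0 -1 -1 0.1 1;0 0 0 -1 -1 0.1 1;0 0 0 -1 -1 0.1 1;0 0 0 -1 -1 0.1 1;0 0 0 -1 -1 0.1 1;0 0 0 -1 -1 0.1 1"
}}

```text
time: 0.85
eef_pos: [0.3428, 0.3834, 0.2247]
tcp_rot: [0.165, 0.986, -0.0, -0.0]
contact_force: [-0.5, -0.8, 0.5]
opening: 1.001
finger_force: 0.0
```

Call:
{"api": "send_rows", "payload": {
  "moves": "0 0 0 -1 -1 0.05 1;0 0 0 -1 -1 0.05 1;0 0 0 -1 -1 0.05 1;0 0 0 -1 -1 0.05 1;0 0 0 -1 -1 0.05 1;0 0 0 -1 -1 0.05 1"
}}

```text
time: 1.6
eef_pos: [0.468, 0.1308, 0.2152]
tcp_rot: [0.165, 0.986, 0.0, -0.0]
contact_force: [-0.2, -0.0, -0.1]
opening: 1.0
finger_force: 0.0
```

Call:
{"api": "send_rows", "payload": {
  "moves": "0 0 0 -1 -1 0 0;0 0 0 -1 -1 0 0;0 0 0 -1 -1 0 0;0 0 0 -1 -1 0 0;0 0 0 -1 -1 0 0;0 0 0 -1 -1 0 0"
}}

```text
time: 2.35
eef_pos: [0.5931, -0.1221, 0.2149]
tcp_rot: [0.164, 0.987, 0.0, -0.0]
contact_force: [0.3, 0.3, 0.4]
opening: 0.505
finger_force: 0.0
```

```bash
python3 -c "
from h import *
go(.6555,-.2395,.2,-51)"
```

```text
[ 0.5931 -0.1221  0.2149] ty 71.17 turn [-0.000e+00 -2.000e-04  3.394e-01] shift [-0.4846 -0.4548  0.0739] t 2.35
```

Call:
{"api": "send_rows", "payload": {
  "moves": "0 0 0.339 -0.484 -0.455 0.074 -0.1;0 0 0.339 -0.484 -0.455 0.074 -0.1;0 0 0.339 -0.484 -0.455 0.074 -0.1;0 0 0.339 -0.484 -0.455 0.074 -0.1;0 0 0.339 -0.484 -0.455 0.074 -0.1;0 0 0.339 -0.484 -0.455 0.074 -0.1;0 0 0.339 -0.484 -0.455 0.074 -0.1;0 0 0.339 -0.484 -0.455 0.074 -0.1;0 0 0.339 -0.484 -0.455 0.074 -0.1;0 0 0.339 -0.484 -0.455 0.074 -0.1;0 0 0.339 -0.484 -0.455 0.074 -0.1;0 0 0.339 -0.484 -0.455 0.074 -0.1"
}}

```text
time: 3.85
eef_pos: [0.6549, -0.2359, 0.2003]
tcp_rot: [0.942, 0.335, -0.0, -0.001]
contact_force: [-0.2, -0.3, 0.1]
opening: 0.449
finger_force: 0.0
```

```bash
python3 -c "
from h import *
go(.6555,-.2395,.2,-51);c=snap('wrist','w1');print(np.round(c['extrinsics'],3),c['fovy'],c['distortion'])
for p in [(.6555,-.2395,.086),(.6555,-.2395,.05)]: print(pix(c,p))"
```

```text
[ 0.6549 -0.2359  0.2003] ty -50.82 turn [-0.0002 -0.0001  0.0005] shift [-0.0091  0.0157  0.0016] t 3.85
[[ 0.632  0.74   0.23   0.713]
 [-0.775  0.604  0.186 -0.189]
 [-0.001 -0.295  0.955  0.329]
 [ 0.     0.     0.     1.   ]] 70.17195215871863 [-0.02776333  0.          0.          0.          0.        ]
[[320.4631714  197.48507561]]
[[320.03854452 186.89578753]]
```

View pics/w1.png

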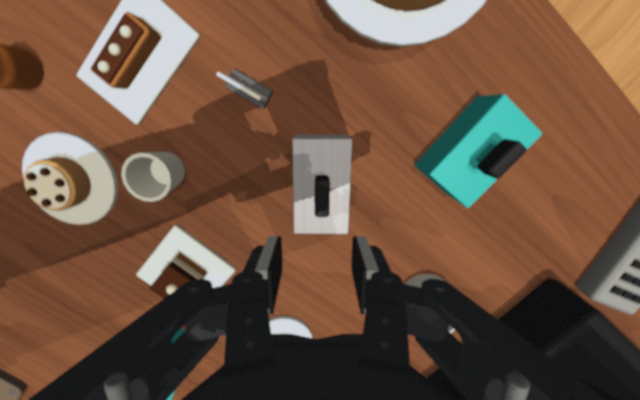

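The wrist view shows the oblong cover square to the image: roof about x 293–351, y 141–234, bar at (322,196). Predicted was (320.5,197.5), about 1 mm off. I'll refine that numerically.

```bash
cat > wm.py <<'E'
import sys
from seg import *
import io
def wbar(c,xy,zt,h=30,bbox=None,th=60):
    im=c['image']; x,y=xy
    a=im[y-h:y+h,x-h:x+h].astype(int); m=(a.max(2)<th).astype(np.uint8)
    n,l,st,ce=cv2.connectedComponentsWithStats(m)
    k=min(range(1,n),key=lambda i:np.hypot(*(ce[i]-h))-0.3*st[i][4]**.5*3)
    print('px bbox',st[k][:4]+[x-h,y-h,0,0],ce[k]+[x-h,y-h],st[k][4])
    cs,_=cv2.findContours((l==k).astype(np.uint8),cv2.RETR_EXTERNAL,cv2.CHAIN_APPROX_NONE)
    P=w(c,cs[0].reshape(-1,2)+[x-h,y-h],zt)
    print(*fit(P)[:4])
E
sed -i 's/^for n,x/if __name__=="__main__":\n  for n,x/; s/^    print/      print/' seg.py
python3 - <<'E'
from wm import *
c=load('w1'); wbar(c,(322,196),.086)
g=c['image'].astype(int)
print(g[200:201,285:360].mean(2).astype(int)); print(g[125:245,305].mean(1).astype(int))
print(w(c,[(322,141),(322,234),(293,220),(351,220)],.05))
E
```

```text
px bbox [315 176  14  39] [321.4564 194.3022] 493
rect [ 0.6576 -0.239 ] [0.0355 0.0116] 39.1
[[ 90  89  88  88  87  87  87  89 100 115 126 130 136 155 167 165 164 169
  170 180 190 194 195 196 195 195 195 190 170 122  59  24  24  23  26  23
   23  24  28  23  25  23  29  62 130 177 194 197 198 198 196 196 197 198
  199 198 197 196 194 195 195 195 192 177 139  95  73  73  74  75  75  79
   82  84  85]]
[ 65  64  67  68  67  67  69  68  69  74  77  80  82 101 130 148 153 154
 153 153 153 153 153 153 153 152 151 147 137 127 124 123 123 123 122 122
 121 122 122 122 122 122 122 122 123 123 122 122 122 122 122 122 122 122
 121 122 121 122 122 121 122 122 121 122 122 122 120 121 121 120 122 122
 128 150 177 190 194 195 194 194 194 194 194 194 193 193 193 193 192 192
 193 192 192 192 193 191 191 191 191 191 190 191 190 189 190 189 187 175
 145 108  88  86  85  86  88  88  90  88  88  87]
[[ 0.6924 -0.2117  0.05  ]
 [ 0.6164 -0.2743  0.05  ]
 [ 0.6095 -0.2404  0.05  ]
 [ 0.6482 -0.2878  0.05  ]]
```

Run:
```python
from wm import *
c=load('w1'); g=c['image'].mean(2)
print(g[165:222,322].astype(int))
u=np.array([np.cos(np.radians(39)),np.sin(np.radians(39)),0])
a=w(c,[(322,233.5)],.05)+.05*u; print(a)
for y in(214.5,216):print(w(c,[(322,y)],.086)+.018*u)
```

```text
[150 150 150 150 150 148 144 133 121 103  68  27  17  15  21  24  27  32
  36  34  29  29  26  26  24  26  21  24  23  24  26  25  24  24  24  24
  24  25  22  22  23  24  21  23  24  30  43  50  56  56  63  97 147 180
 191 192 192]
[[ 0.6557 -0.2425  0.05  ]]
[[ 0.6578 -0.2396  0.086 ]]
[[ 0.6567 -0.2405  0.086 ]]
```

```bash
python3 -c "
from h import *
go(.6562,-.2405,.069,-51)"
```

```text
[ 0.6549 -0.236   0.2003] ty -50.86 turn [-0.0002 -0.      0.0004] shift [-0.0095  0.0225  0.6564] t 3.9
```

Call:
{"api": "send_rows", "payload": {
  "moves": "0 0 0 -0.01 0.022 0.2 -0.1;0 0 0 -0.01 0.022 0.4 -0.1;0 0 0 -0.01 0.022 0.52 -0.1;0 0 0 -0.01 0.022 0.6 -0.1;0 0 0 -0.01 0.022 0.655 -0.1;0 0 0 -0.01 0.022 0.655 -0.1;0 0 0 -0.01 0.022 0.655 -1;0 0 0 -0.01 0.022 0.655 -1;0 0 0 -0.01 0.022 0.655 -1;0 0 0 -0.01 0.022 0.655 -1;0 0 0 -0.01 0.022 0.655 -1;0 0 0 -0.01 0.022 0.655 -1",
  "newtons": 60
}}

```text
time: 5.4
eef_pos: [0.6562, -0.2444, 0.0705]
tcp_rot: [0.942, 0.335, 0.0, 0.001]
contact_force: [-0.7, 0.8, 4.9]
opening: 0.154
finger_force: 61.2
```

```bash
python3 -c "
from h import *
go(.636,-.0063,.18,-93)"
```

```text
[ 0.6562 -0.2444  0.0705] ty -50.82 turn [ 2.000e-04 -1.000e-04  1.172e-01] shift [ 0.6742 -0.9861 -0.5485] t 5.4
```

Call:
{"api": "send_rows", "payload": {
  "moves": "0 0 0 0 0 -0.05 -1;0 0 0 0 0 -0.15 -1;0 0 0 0 0 -0.3 -1;0 0 0 0 0 -0.45 -1;0 0 0 0 0 -0.55 -1;0 0 0 0 0 -0.55 -1;0 0 0 0 0 -0.55 -1"
}}

```text
time: 6.28
eef_pos: [0.655, -0.2438, 0.178]
tcp_rot: [0.942, 0.335, -0.001, -0.001]
contact_force: [-0.2, -0.3, -2.6]
opening: 0.154
finger_force: 60.4
```

```bash
python3 -c "
from h import *
go(.636,-.0063,.18,-93);snap('wrist','w2');go(.636,-.0063,.18,-93)"
```

```text
[ 0.655  -0.2438  0.178 ] ty -50.82 turn [-0.0003  0.0003  0.1172] shift [ 0.6765 -0.9804 -0.0082] t 6.275
[ 0.6548 -0.2437  0.1774] ty -50.82 turn [-0.0004  0.0004  0.1172] shift [ 0.6769 -0.9793 -0.0106] t 6.325
```

View pics/w2.png

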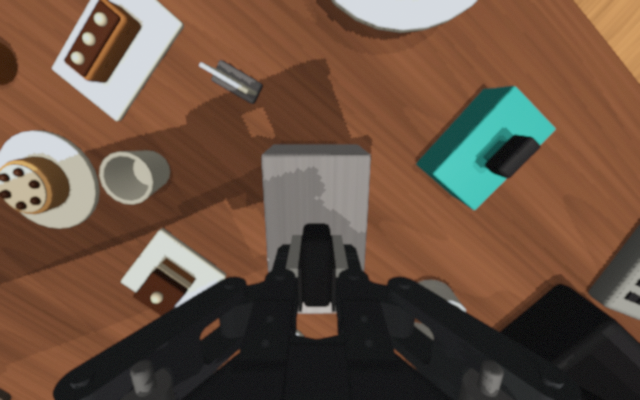

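The grasp holds. The cover's roof far edge is at y≈154, x≈262–368, with the fingers around the bar at (317,260). I'll work out the cover pose relative to the tool.

Run:
```python
from wm import *
c=load('w2'); g=c['image'].mean(2); p=np.array([.6548,-.2437,.1774]); zr=p[2]-.0205
print(g[140:165,285].astype(int),g[140:165,345].astype(int)); print(g[180,255:275].astype(int),g[180,355:380].astype(int))
print(g[220,255:275].astype(int),g[220,355:380].astype(int))
u=np.array([np.cos(np.radians(39.2)),np.sin(np.radians(39.2)),0]);v=np.array([-u[1],u[0],0])
for q in[(285,153.5),(345,153.5),(263,180),(368,180),(264.5,220),(366,220)]:
    d=w(c,[q],zr)[0]-p; print(q,'along',round(d@u,4),'perp',round(d@v,4))
```

```text
[ 59  56  52  56  67  76  80  81  81  80  80  80  79  87 100 116 132 142
 148 150 150 150 150 150 150] [ 63  62  65  67  74  79  79  80  80  79  80  80  79  80  91 115 135 143
 148 148 149 149 149 147 149]
[ 55  53  55  55  53  54  61  84 112 123 126 129 135 136 132 125 125 121
 121 121] [149 148 147 149 149 149 148 148 148 147 148 148 144 131 113  98  96  95
  96  93  95  93  96  96  99]
[ 95  96  95  95  95  95  95  95  95 100 109 115 120 122 122 123 122 124
 123 122] [145 146 146 147 146 147 147 147 147 146 140 123  97  82  80  78  79  79
  80  79  80  81  80  82  81]
(285, 153.5) along 0.0518 perp 0.0167
(345, 153.5) along 0.0518 perp -0.015
(263, 180) along 0.0374 perp 0.0292
(368, 180) along 0.0374 perp -0.0279
(264.5, 220) along 0.0141 perp 0.0296
(366, 220) along 0.0141 perp -0.028
```

Call:
{"api": "send_rows", "payload": {
  "moves": "0 0 0.025 0.13 -0.2 0 -1;0 0 0.05 0.27 -0.4 0 -1;0 0 0.075 0.4 -0.6 0 -1;0 0 0.1 0.54 -0.8 0 -1;0 0 0.117 0.63 -0.92 0 -1;0 0 0.117 0.672 -0.97 0 -1;0 0 0.117 0.672 -0.97 0 -1;0 0 0.117 0.672 -0.97 0 -1;0 0 0.117 0.672 -0.97 0 -1"
}}

```text
time: 7.45
eef_pos: [0.6375, -0.0102, 0.1795]
tcp_rot: [1.0, -0.026, -0.0, 0.0]
contact_force: [0.2, 0.7, -1.9]
opening: 0.151
finger_force: 60.3
```

```bash
python3 -c "
from h import *
c=snap('wrist','w3');go(.6343,-.0062,.1,-93)
print(pix(c,[(.636+a,-.0063+b,.008) for a,b in [(.06,.039),(.06,-.039),(-.06,.039),(-.06,-.039)]]))"
```

```text
[ 0.6375 -0.01    0.1795] ty -93.01 turn [ 0.  0. -0.] shift [-0.0169 -0.0184  0.3974] t 7.5
[[271.38234149 127.19028111]
 [347.14472918 123.06214833]
 [281.66726485 233.88275536]
 [349.35366486 230.57791378]]
```

View pics/w3.png

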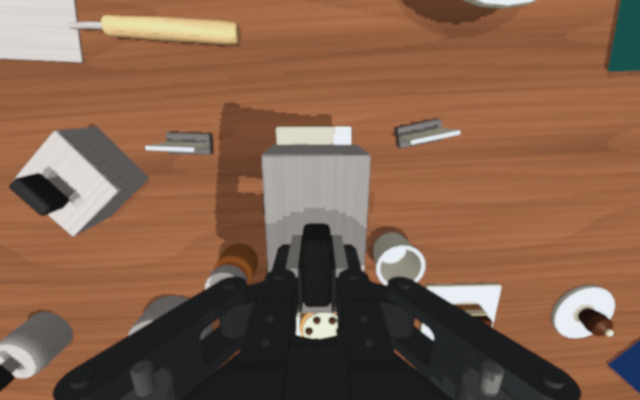

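Run:
```python
from wm import *
c=load('w3'); g=c['image'].mean(2)
print(g[120:134,290].astype(int),g[120:134,340].astype(int),g[135,268:284].astype(int),g[135,344:360].astype(int))
p=w(c,[(276.5,127),(351.5,127)],.008); print(p)
a=np.radians(-3);print(p.mean(0)[:2]-.06*np.array([np.cos(a),np.sin(a)]))
```

```text
[ 81  81  82  82  85  94 133 178 201 210 213 213 213 214] [121 119 118 117 117 129 175 218 235 239 239 239 239 239] [ 82  82  81  81  80  81  87 115 164 196 210 213 214 213 214 213] [239 239 239 239 239 235 217 172 121 109 108 108 107 109 109 109]
[[ 0.6959  0.0274  0.008 ]
 [ 0.6918 -0.0497  0.008 ]]
[ 0.6339 -0.008 ]
```

Call:
{"api": "send_rows", "payload": {
  "moves": "0 0 0 -0.02 -0.0125 0.1 -1;0 0 0 -0.02 -0.0125 0.2 -1;0 0 0 -0.02 -0.0125 0.3 -1;0 0 0 -0.02 -0.0125 0.4 -1;0 0 0 -0.02 -0.0125 0.45 -1;0 0 0 -0.02 -0.0125 0.47 -1;0 0 0 -0.02 -0.0125 0.485 -1;0 0 0 -0.02 -0.0125 0.485 -1"
}}

```text
time: 8.5
eef_pos: [0.6339, -0.0062, 0.0831]
tcp_rot: [1.0, -0.026, 0.001, 0.0]
contact_force: [0.0, -0.6, -1.5]
opening: 0.149
finger_force: 60.3
```

```bash
python3 -c "
from h import *
go(.6337,-.0073,.0785,-93)"
```

```text
[ 0.6339 -0.0062  0.0831] ty -92.94 turn [ 0.     -0.0002  0.0002] shift [-0.0009  0.0054  0.023 ] t 8.5
```

Call:
{"api": "send_rows", "payload": {
  "moves": "0 0 0 0 0.003 0.01 -1;0 0 0 0 0.003 0.017 -1;0 0 0 0 0.003 0.021 -1;0 0 0 0 0.003 0.024 -1;0 0 0 0 0.003 0.024 -1"
}}

```text
time: 9.12
eef_pos: [0.6336, -0.0067, 0.0785]
tcp_rot: [1.0, -0.026, -0.0, -0.0]
contact_force: [-3.1, 0.5, 3.2]
opening: 0.152
finger_force: 61.0
```

Call:
{"api": "send_rows", "payload": {
  "moves": "0 0 0 0 0 0 -0.6;0 0 0 0 0 0 -0.4;0 0 0 0 0 0 -0.1;0 0 0 0 0 0 -0.1;0 0 0 0 0 -0.1 -0.1;0 0 0 0 0 -0.3 -0.1;0 0 0 0 0 -0.6 -0.1;0 0 0 0 0 -0.6 -0.1;0 0 0 0 0 -0.6 -0.1"
}}

```text
time: 10.25
eef_pos: [0.6337, -0.0068, 0.1991]
tcp_rot: [1.0, -0.026, 0.001, 0.0]
contact_force: [-0.3, 0.8, -0.4]
opening: 0.448
finger_force: 0.0
```

```bash
python3 -c "
from h import *
go(.656,.2282,.2,-53.4);c=snap('wrist','w4');c=snap('scene','s4')"
```

```text
[ 0.6337 -0.0068  0.1991] ty -92.94 turn [ 1.000e-04 -3.000e-04 -1.098e-01] shift [ 0.0514 -1.179  -0.0048] t 10.25
```

View pics/w4.png

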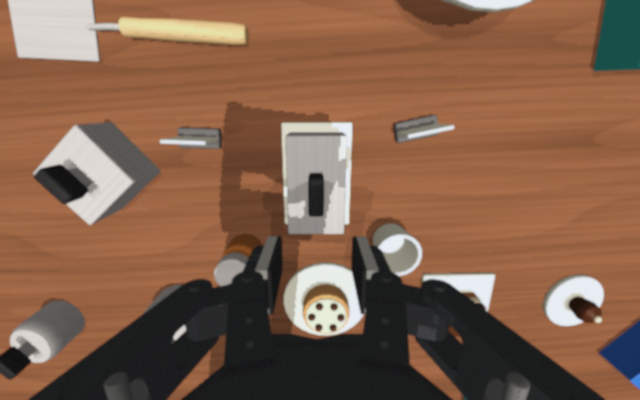

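The oblong cover stands on its dish: dish x 281–352, roof x 286–346. I'll check the centring.

Run:
```python
from wm import *
c=load('w4'); g=c['image'].mean(2).astype(int)
print(g[170,276:296],g[170,338:360]);print(g[220,276:296],g[220,338:360]); print(g[118:146,300]);print(g[222:242,300])
a=np.radians(-3);u=np.array([np.cos(a),np.sin(a)]);v=np.array([-u[1],u[0]])
for q,z in[((281.5,170),.008),((351.5,170),.008),((287,170),.058),((345.5,170),.058),((300,122.5),.008),((300,136),.058),((300,132.5),.058),((300,234),.058)]:
    p=w(c,[q],z)[0,:2]-[.635,-.007]; print(q,z,'along',round(p@u,4),'perp',round(p@v,4))
```

```text
[ 72  72  72  73  73  87 138 183 202 198 178 167 170 171 172 171 169 168
 168 167] [168 167 167 167 167 169 172 190 217 233 236 227 201 156 120 111 111 110
 111 111 111 112]
[ 63  62  64  63  63  61  64  83 133 173 179 169 150 138 139 138 139 139
 139 139] [210 209 210 210 208 204 210 226 233 230 211 164 109  94  92  92  94  91
  92  92  93  92]
[ 82  82  83 100 145 187 207 212 213 213 213 213 210 193 151 106  98 118
 148 167 173 173 174 173 174 173 173 173]
[137 137 137 138 138 137 137 137 136 137 131 117  88  69  63  63  67  80
  94 100]
(281.5, 170) 0.008 along 0.0061 perp 0.0397
(351.5, 170) 0.008 along 0.0061 perp -0.0405
(287, 170) 0.058 along 0.0165 perp 0.0282
(345.5, 170) 0.058 along 0.0166 perp -0.0284
(300, 122.5) 0.008 along 0.0589 perp 0.0177
(300, 136) 0.058 along 0.0488 perp 0.0151
(300, 132.5) 0.058 along 0.052 perp 0.015
(300, 234) 0.058 along -0.0509 perp 0.0167
```

Dish and cover centres agree within about 1 mm, so the oblong is done. Next is the square.

Call:
{"api": "send_rows", "payload": {
  "moves": "0 0 -0.11 0.05 -1 0 -0.1;0 0 -0.11 0.05 -1 0 -0.1;0 0 -0.11 0.05 -1 0 -0.1;0 0 -0.11 0.05 -1 0 -0.1;0 0 -0.11 0.05 -1 0 -0.1;0 0 -0.11 0.05 -1 0 -0.1"
}}

```text
time: 11.1
eef_pos: [0.6532, 0.1915, 0.1964]
tcp_rot: [0.95, 0.313, -0.001, -0.0]
contact_force: [-0.7, 0.0, 1.1]
opening: 0.456
finger_force: 0.0
```

```bash
python3 -c "
from h import *
go(.6565,.228,.2,-53.4)"
```

```text
[0.6532 0.1915 0.1964] ty -53.49 turn [-0.0001  0.0003 -0.0002] shift [ 0.1216 -0.1368 -0.018 ] t 11.1
```

Call:
{"api": "send_rows", "payload": {
  "moves": "0 0 0 0.12 -0.137 -0.018 -0.1;0 0 0 0.12 -0.137 -0.018 -0.1;0 0 0 0.12 -0.137 -0.018 -0.1;0 0 0 0.12 -0.137 -0.018 -0.1"
}}

```text
time: 11.6
eef_pos: [0.6566, 0.2274, 0.2011]
tcp_rot: [0.95, 0.314, -0.0, 0.0]
contact_force: [-0.1, 0.5, -0.1]
opening: 0.446
finger_force: 0.0
```

```bash
python3 -c "
from h import *
c=snap('wrist','w5');go(.6565,.228,.073,-53.4);print(pix(c,(.6565,.228,.09)))
import cv2;cv2.imwrite('pics/w5c.png',c['image'][100:300,200:460,::-1].repeat(2,0).repeat(2,1))"
```

```text
[0.6566 0.2276 0.2012] ty -53.44 turn [ 0.      0.0001 -0.0001] shift [ 0.001  -0.0022  0.6408] t 11.65
[[316.11439397 196.20924415]]
```

View pics/w5c.png

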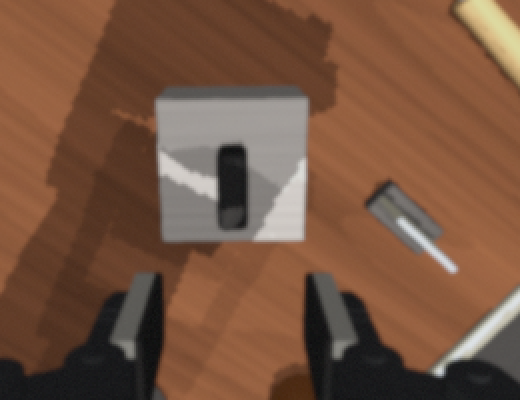

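The square cover is square in view: roof rows 149–220.5, columns 279–353, bar at x=316 as predicted.

Run:
```python
from wm import *
c=load('w5'); g=c['image'].mean(2).astype(int)
print(g[138:156,295],g[212:228,295],g[205:225,316])
u=R.from_euler('z',36.6,degrees=True).apply([1,0,0])
a=w(c,[(316,149)],.054)[0];b=w(c,[(316,220)],.054)[0]; print(a-.037*u,b+.037*u,w(c,[(316,214.5)],.09)[0]+.018*u)
```

```text
[ 70  70  68  67  70  76  83  85  85  85  90 113 139 154 158 158 157 156] [127 126 124 126 127 128 127 119  98  71  58  56  61  67  75  83] [ 61  64  65  64  62  62  59  58  56  73 102 121 128 127 121 109  98  92
  94  95]
[0.6561 0.2278 0.054 ] [0.6563 0.2281 0.054 ] [0.657  0.2285 0.09  ]
```

Call:
{"api": "send_rows", "payload": {
  "moves": "0 0 0 0.001 -0.002 0.2 -0.1;0 0 0 0.001 -0.002 0.4 -0.1;0 0 0 0.001 -0.002 0.52 -0.1;0 0 0 0.001 -0.002 0.6 -0.1;0 0 0 0.001 -0.002 0.64 -0.1;0 0 0 0.001 -0.002 0.64 -0.1;0 0 0 0.001 -0.002 0.64 -1;0 0 0 0.001 -0.002 0.64 -1;0 0 0 0.001 -0.002 0.64 -1;0 0 0 0.001 -0.002 0.64 -1;0 0 0 0.001 -0.002 0.64 -1;0 0 0 0.001 -0.002 0.64 -1",
  "newtons": 60
}}

```text
time: 13.15
eef_pos: [0.6575, 0.2293, 0.0749]
tcp_rot: [0.949, 0.314, 0.001, 0.0]
contact_force: [-0.1, -1.2, 5.3]
opening: 0.15
finger_force: 60.2
```

```bash
python3 -c "
from h import *
go(.4478,-.183,.19,-92.4)"
```

```text
[0.6575 0.2293 0.0749] ty -53.35 turn [ 1.000e-04 -4.000e-04  1.085e-01] shift [-2.0707  1.0285 -0.5791] t 13.15
```

Call:
{"api": "send_rows", "payload": {
  "moves": "0 0 0 0 0 -0.05 -1;0 0 0 0 0 -0.15 -1;0 0 0 0 0 -0.3 -1;0 0 0 0 0 -0.45 -1;0 0 0 0 0 -0.58 -1;0 0 0 0 0 -0.58 -1;0 0 0 -0.2 0.1 -0.58 -1;0 0 0 -0.4 0.2 -0.58 -1;0 0 0 -0.6 0.3 -0.58 -1;0 0 0 -0.8 0.4 -0.58 -1;0 0 0 -0.9 0.45 -0.58 -1;0 0 0 -1 0.5 -0.58 -1"
}}

```text
time: 14.65
eef_pos: [0.555, 0.0291, 0.1884]
tcp_rot: [0.949, 0.314, -0.0, -0.001]
contact_force: [0.1, -0.0, -3.5]
opening: 0.155
finger_force: 59.0
```

Call:
{"api": "send_rows", "payload": {
  "moves": "0 0 0.02 -0.2 0.1 0 -1;0 0 0.04 -0.4 0.2 0 -1;0 0 0.06 -0.6 0.3 0 -1;0 0 0.08 -0.8 0.4 0 -1;0 0 0.1 -0.9 0.45 0 -1;0 0 0.1085 -1 0.5 0 -1;0 0 0.1085 -1 0.5 0 -1;0 0 0.1085 -1 0.5 0 -1"
}}

```text
time: 15.65
eef_pos: [0.4552, -0.1694, 0.1889]
tcp_rot: [1.0, -0.021, -0.0, -0.0]
contact_force: [0.7, -0.1, -1.9]
opening: 0.151
finger_force: 59.1
```

```bash
python3 -c "
from h import *
go(.449,-.183,.19,-92.4)"
```

```text
[ 0.4552 -0.1694  0.1889] ty -92.36 turn [-0.0002  0.      0.0001] shift [-0.0281  0.069  -0.0055] t 15.65
```

Call:
{"api": "send_rows", "payload": {
  "moves": "0 0 0 -0.028 0.069 0 -1;0 0 0 -0.028 0.069 0 -1;0 0 0 -0.028 0.069 0 -1;0 0 0 -0.028 0.069 0 -1"
}}

```text
time: 16.15
eef_pos: [0.449, -0.1835, 0.1893]
tcp_rot: [1.0, -0.021, 0.0, -0.0]
contact_force: [-0.2, 0.5, -2.9]
opening: 0.15
finger_force: 59.1
```

```bash
python3 -c "
from h import *
c=snap('wrist','w6');go(.449,-.183,.0829,-92.4)
import cv2;cv2.imwrite('pics/w6c.png',c['image'][80:300,200:460,::-1].repeat(2,0).repeat(2,1))"
```

```text
[ 0.4489 -0.1834  0.1893] ty -92.39 turn [-0. -0.  0.] shift [ 2.000e-04 -2.200e-03  5.321e-01] t 16.2
```

View pics/w6c.png

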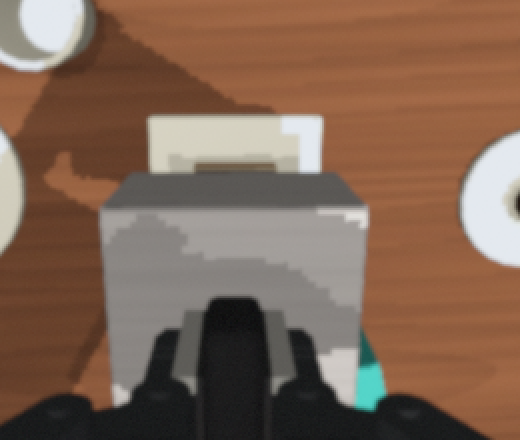

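The dish's far edge shows at crop row 116 (columns 148–322) and the roof's far edge at row 207 (columns 101–368). I'll compute the offset.

```bash
cat > rel.py <<'E'
from wm import *
def at(c,axis,fix,a,b,lvl=None):
    "subpixel 50% crossing along a row ('r') or column ('c') between a,b"
    g=c['image'].mean(2); s=g[fix,a:b] if axis=='r' else g[a:b,fix]
    l=(s[0]+s[-1])/2; i=np.flatnonzero((s[:-1]-l)*(s[1:]-l)<=0)[0]
    return a+i+(l-s[i])/(s[i+1]-s[i])
E
python3 - <<'E'
from rel import *
c=load('w6'); p=np.array([.4489,-.1834,.1893]); u=R.from_euler('z',-2.4,degrees=True).apply([1,0,0]);v=np.array([-u[1],u[0],0])
def f(q,z): d=w(c,[q],z)[0]-p; return round(d@u,4),round(d@v,4)
zr=p[2]-.0209
for col in(290,320): print('dish far',f((col,at(c,'c',col,132,142)),.008))
for r in(145,160): print('dish L/R',f((at(c,'r',r,268,280),r),.008),f((at(c,'r',r,355,366),r),.008))
for col in(290,320): print('roof far',f((col,at(c,'c',col,178,188)),zr))
for r in(195,220): print('roof L/R',f((at(c,'r',r,246,258),r),zr),f((at(c,'r',r,374,388),r),zr))
E
```

```text
dish far (np.float64(0.0448), np.float64(0.0279))
dish far (np.float64(0.0448), np.float64(-0.0043))
dish L/R (np.float64(0.0368), np.float64(0.0458)) (np.float64(0.0368), np.float64(-0.0485))
dish L/R (np.float64(0.0204), np.float64(0.046)) (np.float64(0.0204), np.float64(-0.0483))
roof far (np.float64(0.0352), np.float64(0.0141))
roof far (np.float64(0.0353), np.float64(-0.0023))
roof L/R (np.float64(0.029), np.float64(0.0365)) (np.float64(0.029), np.float64(-0.0372))
roof L/R (np.float64(0.0142), np.float64(0.0365)) (np.float64(0.0141), np.float64(-0.0372))
```

Call:
{"api": "send_rows", "payload": {
  "moves": "0 0 0 -0.001 0.003 0.1 -1;0 0 0 -0.001 0.003 0.2 -1;0 0 0 -0.001 0.003 0.3 -1;0 0 0 -0.001 0.003 0.4 -1;0 0 0 -0.001 0.003 0.46 -1;0 0 0 -0.001 0.003 0.49 -1;0 0 0 -0.001 0.003 0.505 -1;0 0 0 -0.001 0.003 0.515 -1;0 0 0 -0.001 0.003 0.515 -1"
}}

```text
time: 17.32
eef_pos: [0.4489, -0.1844, 0.0867]
tcp_rot: [1.0, -0.021, 0.0, 0.0]
contact_force: [0.4, 0.2, -1.7]
opening: 0.156
finger_force: 59.1
```

```bash
python3 -c "
from h import *
go(.4487,-.1840,.0829,-92.4)"
```

```text
[ 0.4489 -0.1844  0.0867] ty -92.4 turn [ 0.0001 -0.0001  0.    ] shift [-0.001  -0.0018  0.019 ] t 17.325
```

Call:
{"api": "send_rows", "payload": {
  "moves": "0 0 0 0 0 0.008 -1;0 0 0 0 0 0.014 -1;0 0 0 0 0 0.018 -1;0 0 0 0 0 0.02 -1;0 0 0 0 0 0.02 -1"
}}

```text
time: 17.95
eef_pos: [0.4487, -0.1843, 0.0829]
tcp_rot: [1.0, -0.021, -0.0, -0.0]
contact_force: [-1.9, 0.8, 3.4]
opening: 0.157
finger_force: 60.0
```

Contact. I'll release and lift.

Call:
{"api": "send_rows", "payload": {
  "moves": "0 0 0 0 0 0 -0.6;0 0 0 0 0 0 -0.4;0 0 0 0 0 0 -0.1;0 0 0 0 0 0 -0.1;0 0 0 0 0 -0.1 -0.1;0 0 0 0 0 -0.3 -0.1;0 0 0 0 0 -0.58 -0.1;0 0 0 0 0 -0.58 -0.1;0 0 0 0 0 -0.58 -0.1"
}}

```text
time: 19.08
eef_pos: [0.4484, -0.184, 0.198]
tcp_rot: [1.0, -0.021, -0.0, -0.0]
contact_force: [-0.2, 1.2, 0.0]
opening: 0.448
finger_force: 0.0
```

```bash
python3 -c "
from h import *
c=snap('wrist','w7')
import cv2;cv2.imwrite('pics/w7c.png',c['image'][80:300,200:460,::-1].repeat(2,0).repeat(2,1))
go(.451,.183,.2,-67)"
```

```text
[ 0.4479 -0.1837  0.1969] ty -92.4 turn [-0.0003  0.0003 -0.0706] shift [-0.0615 -1.8325 -0.013 ] t 19.125
```

View pics/w7c.png

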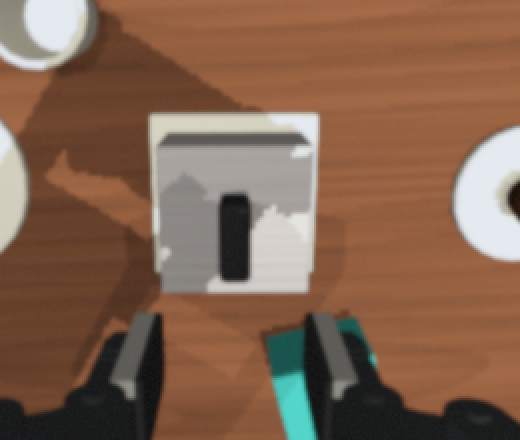

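The square is centred within 1 mm. On to the large round cover.

Call:
{"api": "send_rows", "payload": {
  "moves": "0 0 0 -0.03 -0.95 0 -0.1;0 0 0 -0.03 -0.95 0 -0.1;0 0 0 -0.03 -0.95 0 -0.1;0 0 0 -0.03 -0.95 0 -0.1;0 0 0 -0.03 -0.95 0 -0.1"
}}

```text
time: 19.75
eef_pos: [0.4499, 0.006, 0.1969]
tcp_rot: [1.0, -0.02, -0.001, 0.0]
contact_force: [0.3, -0.7, -0.3]
opening: 0.447
finger_force: 0.0
```

Call:
{"api": "send_rows", "payload": {
  "moves": "0 0 -0.07 -0.03 -0.88 -0.01 -0.1;0 0 -0.07 -0.03 -0.88 -0.01 -0.1;0 0 -0.07 -0.03 -0.88 -0.01 -0.1;0 0 -0.07 -0.03 -0.88 -0.01 -0.1;0 0 -0.07 -0.03 -0.88 -0.01 -0.1;0 0 -0.07 -0.03 -0.88 -0.01 -0.1"
}}

```text
time: 20.5
eef_pos: [0.4524, 0.1802, 0.2]
tcp_rot: [0.981, 0.196, -0.0, 0.0]
contact_force: [-0.2, -0.6, -0.1]
opening: 0.448
finger_force: 0.0
```

```bash
python3 -c "
from h import *
c=snap('wrist','w8');go(.451,.183,.069,-67)
print(pix(c,[(.451,.183,.086),(.451,.183,.05)]))
import cv2;cv2.imwrite('pics/w8c.png',c['image'][80:300,200:460,::-1].repeat(2,0).repeat(2,1))"
```

```text
[0.4524 0.1804 0.2001] ty -67.37 turn [ 0.      0.0001 -0.001 ] shift [-0.0009 -0.0148  0.6554] t 20.55
[[313.00037154 195.69019201]
 [313.39001834 185.2459718 ]]
```

View pics/w8c.png

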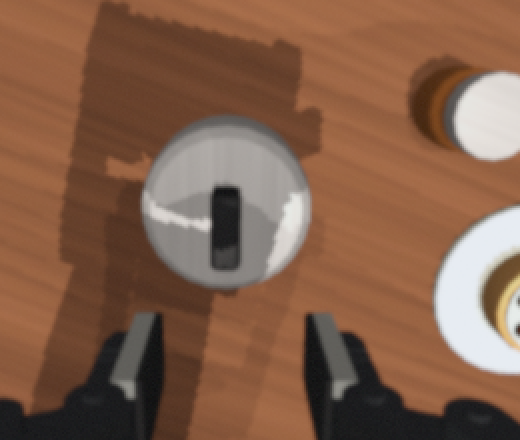

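The large round's roof spans columns 271–355 with its near edge at row 224. The bar is upright at x≈313, as predicted.

Run:
```python
from rel import *
c=load('w8');u=R.from_euler('z',22.9,degrees=True).apply([1,0,0])
r=at(c,'c',305,216,229);print(r,w(c,[(313,r+.3)],.05)[0]+.045*u, w(c,[(313,214.5)],.086)[0]+.018*u)
l,q=at(c,'r',185,264,278),at(c,'r',185,349,362);print(l,q,w(c,[(l,185),(q,185)],.05).mean(0))
print(at(c,'r',177,300,312),at(c,'r',177,313,325),at(c,'r',205,300,312),at(c,'r',205,313,325))
```

```text
222.46938775510205 [0.4544 0.1852 0.05  ] [0.451  0.1832 0.086 ]
271.37012987012986 353.6388888888889 [0.4509 0.1839 0.05  ]
305.4 319.61764705882354 304.61842105263156 320.14814814814815
```

Call:
{"api": "send_rows", "payload": {
  "moves": "0 0 0 0 -0.015 0.2 -0.1;0 0 0 0 -0.015 0.4 -0.1;0 0 0 0 -0.015 0.52 -0.1;0 0 0 0 -0.015 0.6 -0.1;0 0 0 0 -0.015 0.65 -0.1;0 0 0 0 -0.015 0.65 -0.1;0 0 0 0 -0.015 0.65 -1;0 0 0 0 -0.015 0.65 -1;0 0 0 0 -0.015 0.65 -1;0 0 0 0 -0.015 0.65 -1;0 0 0 0 -0.015 0.65 -1;0 0 0 0 -0.015 0.65 -1",
  "newtons": 60
}}

```text
time: 22.05
eef_pos: [0.4518, 0.1848, 0.0713]
tcp_rot: [0.98, 0.198, 0.001, 0.0]
contact_force: [1.4, -2.6, 5.7]
opening: 0.152
finger_force: 60.9
```

Call:
{"api": "send_rows", "payload": {
  "moves": "0 0 0 0 0 -0.05 -1;0 0 0 0 0 -0.15 -1;0 0 0 0 0 -0.3 -1;0 0 0 0 0 -0.45 -1;0 0 0 0 0 -0.55 -1;0 0 0 0 0 -0.55 -1"
}}

```text
time: 22.8
eef_pos: [0.4512, 0.185, 0.1815]
tcp_rot: [0.98, 0.198, 0.001, -0.0]
contact_force: [-0.2, 0.1, -2.4]
opening: 0.15
finger_force: 59.9
```

```bash
python3 -c "
from h import *
go(.4646,-.0093,.18,-67)"
```

```text
[0.4512 0.185  0.1815] ty -67.19 turn [ 0.     -0.0004 -0.0005] shift [-0.3148  0.9216  0.0071] t 22.8
```

Call:
{"api": "send_rows", "payload": {
  "moves": "0 0 0 -0.06 0.18 0 -1;0 0 0 -0.13 0.37 0 -1;0 0 0 -0.19 0.56 0 -1;0 0 0 -0.25 0.74 0 -1;0 0 0 -0.29 0.86 0 -1;0 0 0 -0.315 0.92 0 -1;0 0 0 -0.315 0.92 0 -1;0 0 0 -0.315 0.92 0 -1"
}}

```text
time: 23.8
eef_pos: [0.4637, -0.0085, 0.1798]
tcp_rot: [0.98, 0.198, -0.0, -0.0]
contact_force: [-0.7, -0.0, -0.7]
opening: 0.152
finger_force: 59.9
```

```bash
python3 -c "
from h import *
c=snap('wrist','w9');go(.4646,-.0093,.0793,-67)
import cv2;cv2.imwrite('pics/w9c.png',c['image'][80:300,200:460,::-1].repeat(2,0).repeat(2,1))"
```

```text
[ 0.4638 -0.0084  0.18  ] ty -67.14 turn [-0.0001  0.0001 -0.0004] shift [0.0022 0.006  0.5034] t 23.85
```

View pics/w9c.png

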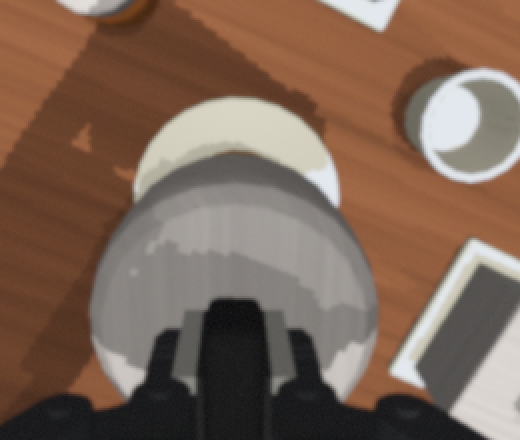

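The dish arc shows above the cover: crop rows 97–185, columns 134–340. I'll fit circles of known radius to the dish and roof edges.

```bash
cat >> rel.py <<'E'
from scipy.optimize import least_squares
def circ(P,r): return least_squares(lambda q:np.hypot(*(P[:,:2]-q).T)-r,P[:,:2].mean(0))
def ray(c,cen,ang,r0,r1,sign=0):
    "max-gradient edge points along rays from pixel cen"
    g=cv2.GaussianBlur(c['image'].astype(np.float32).mean(2),(0,0),.7); t=np.arange(r0,r1,.25); o=[]
    for a in np.radians(ang):
        x,y=cen[0]+t*np.cos(a),cen[1]-t*np.sin(a)
        s=np.gradient(cv2.remap(g,x[None].astype(np.float32),y[None].astype(np.float32),cv2.INTER_LINEAR)[0])
        i=np.argmin(s) if sign<0 else np.argmax(s) if sign>0 else np.argmax(abs(s)); o.append((x[i],y[i]))
    return np.array(o)
E
python3 - <<'E'
from rel import *
c=load('w9'); p=np.array([.4638,-.0084,.18]); zr=p[2]-.0213; u=R.from_euler('z',22.9,degrees=True).apply([1,0,0])[:2];v=np.array([-u[1],u[0]])
q=ray(c,(318,180),np.arange(45,140,5),42,62,-1); s=circ(w(c,q,.008),.056); print('dish',s.x,(s.x-p[:2])@u,(s.x-p[:2])@v,np.round(s.fun*1e3,1))
# roof: left/right silhouettes
q=ray(c,(317,232),[*range(-15,30,5),*range(155,200,5)],62,82); s=circ(w(c,q,zr),.045); print('roof',s.x,(s.x-p[:2])@u,(s.x-p[:2])@v,np.round(s.fun*1e3,1))
E
```

```text
dish [ 0.4632 -0.0101] -0.0012384617504659706 -0.0013414445080904703 [-0.2 -0.2  0.3 -0.1  0.4 -0.1 -0.3  0.2 -0.1 -0.1 -0.1 -0.1  0.4  0.1
  0.3  0.2  0.2 -0.4 -0.4]
roof [ 0.4564 -0.0109] -0.00781408123321462 0.0005554909996300356 [-2.5 -1.9 -4.8 -4.6 -0.1  0.7  0.8  1.5  2.   2.3  1.1  0.5 -0.1 -1.1
 -1.5 -2.5 -3.5 -4. ]
```

Run:
```python
from rel import *
c=load('w9'); p=np.array([.4638,-.0084,.18]); zr=p[2]-.0213; u=R.from_euler('z',22.9,degrees=True).apply([1,0,0])[:2];v=np.array([-u[1],u[0]])
print(np.round(c['image'].mean(2)[150:190,317]).astype(int))
q=ray(c,(317,232),range(50,131,5),50,66,-1); P=w(c,q,zr); s=circ(P,.045); print((s.x-p[:2])@u,(s.x-p[:2])@v,np.round(s.fun*1e3,1)); print(np.round(q[8]))
```

```text
[199 187 176 167 147 109  86  86  88  89  88  87  89  92  92  92  93  94
  96  99 108 119 129 135 135 135 135 136 136 137 139 142 149 153 155 156
 156 156 156 156]
-0.0031513492915455064 2.1714072707318626e-05 [-0.5 -0.1 -0.2 -0.3  0.6  0.3 -0.2 -0.   0.4  0.1  0.2  0.2  0.2 -0.
 -0.2 -0.3 -0.3]
[317. 171.]
```

Call:
{"api": "send_rows", "payload": {
  "moves": "0 0 0 0.009 0.006 0.1 -1;0 0 0 0.009 0.006 0.2 -1;0 0 0 0.009 0.006 0.3 -1;0 0 0 0.009 0.006 0.38 -1;0 0 0 0.009 0.006 0.43 -1;0 0 0 0.009 0.006 0.46 -1;0 0 0 0.009 0.006 0.475 -1;0 0 0 0.009 0.006 0.483 -1;0 0 0 0.009 0.006 0.483 -1"
}}

```text
time: 24.98
eef_pos: [0.4665, -0.0098, 0.084]
tcp_rot: [0.98, 0.198, 0.0, 0.0]
contact_force: [-0.6, 0.1, -2.2]
opening: 0.151
finger_force: 60.0
```

```bash
python3 -c "
from h import *
go(.4660,-.0089,.0793,-67.1)"
```

```text
[ 0.4665 -0.0098  0.084 ] ty -67.21 turn [ 0.0001 -0.0001 -0.0003] shift [-0.0003 -0.0051  0.0237] t 24.975
```

Call:
{"api": "send_rows", "payload": {
  "moves": "0 0 0 0 -0.004 0.01 -1;0 0 0 0 -0.004 0.017 -1;0 0 0 0 -0.004 0.022 -1;0 0 0 0 -0.004 0.025 -1;0 0 0 0 -0.004 0.025 -1"
}}

```text
time: 25.6
eef_pos: [0.466, -0.0091, 0.0793]
tcp_rot: [0.98, 0.198, -0.0, 0.0]
contact_force: [-3.8, -0.3, 5.2]
opening: 0.152
finger_force: 60.9
```

Call:
{"api": "send_rows", "payload": {
  "moves": "0 0 0 0 0 0 -0.6;0 0 0 0 0 0 -0.4;0 0 0 0 0 0 -0.1;0 0 0 0 0 0 -0.1;0 0 0 0 0 -0.1 -0.1;0 0 0 0 0 -0.3 -0.1;0 0 0 0 0 -0.6 -0.1;0 0 0 0 0 -0.6 -0.1;0 0 0 0 0 -0.6 -0.1"
}}

```text
time: 26.72
eef_pos: [0.4656, -0.0089, 0.1984]
tcp_rot: [0.98, 0.198, -0.0, -0.0]
contact_force: [-0.6, -0.9, 0.1]
opening: 0.449
finger_force: 0.0
```

```bash
python3 -c "
from rel import *
go(.4463,.3625,.2,-55)
c=snap('wrist','w10')
import cv2;cv2.imwrite('pics/w10c.png',c['image'][80:300,200:460,::-1].repeat(2,0).repeat(2,1))"
```

```text
[ 0.4656 -0.0089  0.1984] ty -67.2 turn [-0.      0.     -0.0339] shift [ 0.6306 -1.7491 -0.0081] t 26.725
```

View pics/w10c.png

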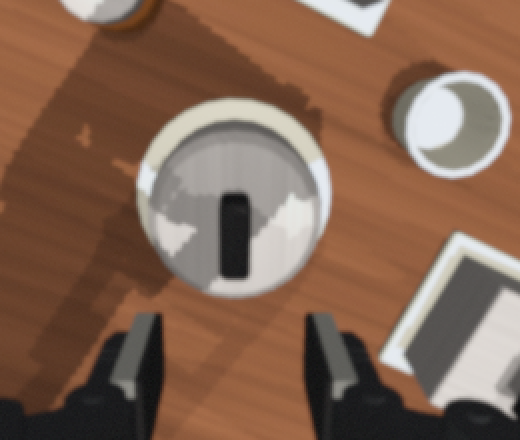

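Run:
```python
from rel import *
c=load('w10'); u=R.from_euler('z',22.8,degrees=True).apply([1,0,0])[:2]
g=c['image'].mean(2).astype(int); print(g[124:150,317])
a=w(c,[(317,at(c,'c',317,124,133)),(317,at(c,'c',317,135,144))],.008); print((a[0]-a[1])[:2]@u)
q=ray(c,(317,180),np.arange(0,181,10),42,58,-1); print(circ(w(c,q,.008),.056).x)
q=ray(c,(317,185),np.arange(200,341,10),34,50,-1); s=circ(w(c,q,.058),.045); print(s.x,np.round(s.fun*1e3,1))
```

```text
[ 69  70  71  75  99 148 189 206 211 211 211 211 211 209 197 165 120  96
  93  98 107 121 134 136 137 139]
0.011264443457442456
[ 0.463  -0.0101]
[ 0.4688 -0.0089] [ 1.3 -4.1  0.5 -1.5 -1.4  1.9  1.2  1.1  0.9  0.3  0.1  0.  -0.6 -1.8
 -1.1]
```

The far gap is 11.3 mm against a nominal 11, and it's symmetric side to side, so the large round is good. On to the small round.

Call:
{"api": "send_rows", "payload": {
  "moves": "0 0 0 0.31 -0.87 0 -0.1;0 0 0 0.31 -0.87 0 -0.1;0 0 0 0.31 -0.87 0 -0.1;0 0 0 0.31 -0.87 0 -0.1;0 0 0 0.31 -0.87 0 -0.1"
}}

```text
time: 27.4
eef_pos: [0.4546, 0.1754, 0.1968]
tcp_rot: [0.98, 0.198, -0.002, 0.0]
contact_force: [1.1, 0.3, 0.5]
opening: 0.452
finger_force: 0.0
```

Call:
{"api": "send_rows", "payload": {
  "moves": "0 0 -0.034 0.32 -0.88 -0.005 -0.1;0 0 -0.034 0.32 -0.88 -0.005 -0.1;0 0 -0.034 0.32 -0.88 -0.005 -0.1;0 0 -0.034 0.32 -0.88 -0.005 -0.1;0 0 -0.034 0.32 -0.88 -0.005 -0.1;0 0 -0.034 0.32 -0.88 -0.005 -0.1"
}}

```text
time: 28.15
eef_pos: [0.4469, 0.3606, 0.1992]
tcp_rot: [0.954, 0.3, -0.0, 0.0]
contact_force: [0.5, -0.3, 1.2]
opening: 0.45
finger_force: 0.0
```

```bash
python3 -c "
from h import *
c=snap('wrist','w11');go(.4463,.3625,.073,-55)
print(pix(c,[(.4463,.3625,.09),(.4463,.3625,.054)]))
import cv2;cv2.imwrite('pics/w11c.png',c['image'][80:300,200:460,::-1].repeat(2,0).repeat(2,1))"
```

```text
[0.4469 0.3608 0.1995] ty -55.12 turn [ 0.      0.0001 -0.0003] shift [ 0.0027 -0.0091  0.6325] t 28.2
[[314.50330965 196.42243359]
 [314.72753854 185.70673075]]
```

View pics/w11c.png

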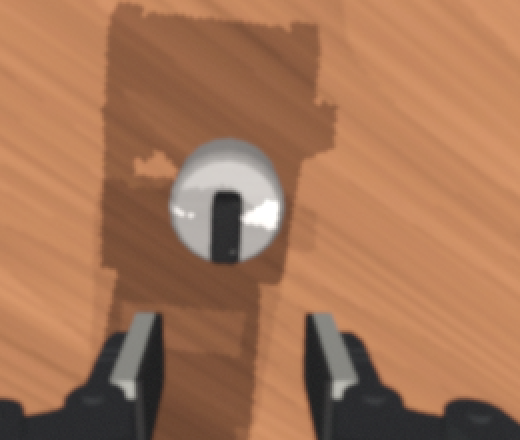

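The small round's bar is at x≈313 with its near end at row 211. The roof spans columns 285–342. Both fit the prediction to about 1 mm.

Run:
```python
from rel import *
c=load('w11');u=R.from_euler('z',34.9,degrees=True).apply([1,0,0])
print(w(c,[(313,210.7)],.09)[0]+.015*u)
for z in(20,):
  q=ray(c,(313.5,184),range(195,346,10),20,34,-1); s=circ(w(c,q,.054),.03); print(s.x,np.round(s.fun*1e3,1))
print([at(c,'r',r,a,b) for r in(180,190,205) for a,b in((300,312),(315,326))])
```

```text
[0.4469 0.3646 0.09  ]
[0.4482 0.367 ] [-2.1 -2.4 -0.8 -1.2 -0.2  0.4  7.9 -1.8 -2.4  0.9  0.5  0.6 -0.3 -0.2
 -2.2 -2.1]
[np.float64(305.9782608695652), np.float64(320.7030303030303), np.float64(305.12820512820514), np.float64(320.31632653061223), np.float64(304.6642857142857), np.float64(319.6297709923664)]
```

Call:
{"api": "send_rows", "payload": {
  "moves": "0 0 0 0.006 -0.012 0.2 -0.1;0 0 0 0.006 -0.012 0.4 -0.1;0 0 0 0.006 -0.012 0.52 -0.1;0 0 0 0.006 -0.012 0.6 -0.1;0 0 0 0.006 -0.012 0.632 -0.1;0 0 0 0.006 -0.012 0.632 -0.1;0 0 0 0.006 -0.012 0.632 -1;0 0 0 0.006 -0.012 0.632 -1;0 0 0 0.006 -0.012 0.632 -1;0 0 0 0.006 -0.012 0.632 -1;0 0 0 0.006 -0.012 0.632 -1;0 0 0 0.006 -0.012 0.632 -1",
  "newtons": 60
}}

```text
time: 29.7
eef_pos: [0.4469, 0.3657, 0.0746]
tcp_rot: [0.954, 0.301, 0.001, -0.0]
contact_force: [-0.0, -0.6, 5.9]
opening: 0.152
finger_force: 59.1
```

Call:
{"api": "send_rows", "payload": {
  "moves": "0 0 0 0 0 -0.05 -1;0 0 0 0 0 -0.15 -1;0 0 0 0 0 -0.3 -1;0 0 0 0 0 -0.45 -1;0 0 0 0 0 -0.6 -1;0 0 0 0 0 -0.75 -1;0 0 0 0 0 -0.75 -1"
}}

```text
time: 30.58
eef_pos: [0.4474, 0.366, 0.2273]
tcp_rot: [0.954, 0.301, 0.003, -0.001]
contact_force: [-0.2, 0.5, -1.3]
opening: 0.155
finger_force: 58.4
```

```bash
python3 -c "
from h import *
go(.442,-.351,.22,-85)"
```

```text
[0.4474 0.366  0.2273] ty -54.95 turn [-0.0002 -0.0011  0.0835] shift [-2.0808  2.9197  0.0238] t 30.575
```

Call:
{"api": "send_rows", "payload": {
  "moves": "0 0 0 -0.1 0.15 0 -1;0 0 0 -0.22 0.35 0 -1;0 0 0 -0.34 0.55 0 -1;0 0 0 -0.46 0.75 0 -1;0 0 0 -0.55 0.9 0 -1;0 0 0 -0.61 1 0 -1"
}}

```text
time: 31.32
eef_pos: [0.4599, 0.1298, 0.2216]
tcp_rot: [0.954, 0.3, -0.001, -0.0]
contact_force: [0.2, -0.3, -1.4]
opening: 0.153
finger_force: 58.6
```

Call:
{"api": "send_rows", "payload": {
  "moves": "0 0 0 -0.14 0.19 0 -1;0 0 0 -0.28 0.38 0 -1;0 0 0 -0.42 0.57 0 -1;0 0 0 -0.56 0.76 0 -1;0 0 0 -0.65 0.88 0 -1;0 0 0 -0.7 0.95 0 -1"
}}

```text
time: 32.08
eef_pos: [0.4545, -0.1055, 0.2219]
tcp_rot: [0.954, 0.3, -0.001, -0.001]
contact_force: [0.2, 0.3, -1.2]
opening: 0.153
finger_force: 58.7
```

```bash
python3 -c "
from h import *
go(.442,-.351,.19,-85)"
```

```text
[ 0.4545 -0.1055  0.2219] ty -55.06 turn [-0.0003  0.0003  0.0832] shift [-0.7538  0.9707  0.1583] t 32.075
```

Call:
{"api": "send_rows", "payload": {
  "moves": "0 0 0.02 -0.15 0.19 0 -1;0 0 0.04 -0.3 0.39 0 -1;0 0 0.06 -0.45 0.58 0 -1;0 0 0.083 -0.6 0.77 0 -1;0 0 0.083 -0.7 0.9 0 -1;0 0 0.083 -0.75 0.965 0.05 -1;0 0 0.083 -0.75 0.965 0.11 -1;0 0 0.083 -0.75 0.965 0.155 -1;0 0 0.083 -0.75 0.965 0.155 -1;0 0 0.083 -0.75 0.965 0.155 -1"
}}

```text
time: 33.33
eef_pos: [0.4438, -0.348, 0.1926]
tcp_rot: [0.999, 0.046, 0.0, 0.0]
contact_force: [0.4, -1.0, -0.5]
opening: 0.154
finger_force: 58.8
```

Run:
```python
from rel import *
c=snap('wrist','w12');go(.442,-.351,.0826,-85)
p=ctrl.get_state()['eef_pos']; zr=p[2]-.0206; u=R.from_euler('z',5,degrees=True).apply([1,0,0])[:2];v=np.array([-u[1],u[0]])
print(pix(c,[(.442,-.351,.008)]),pix(c,[(*p[:2],zr)]))
q=ray(c,pix(c,[(.442,-.351,.008)])[0],np.arange(30,151,8),26,46,-1); s=circ(w(c,q,.008),.04); print('dish',s.x,(s.x-p[:2])@u,(s.x-p[:2])@v,np.round(s.fun*1e3,1))
q=ray(c,pix(c,[(*p[:2],zr)])[0],range(55,126,5),34,54,-1); s=circ(w(c,q,zr),.03); print('roof',(s.x-p[:2])@u,(s.x-p[:2])@v,np.round(s.fun*1e3,1))
cv2.imwrite('pics/w12c.png',c['image'][80:300,200:460,::-1].repeat(2,0).repeat(2,1))
```

```text
[ 0.4438 -0.3484  0.1929] ty -84.79 turn [ 0.0001 -0.0001  0.0006] shift [-0.0107  0.0119  0.5517] t 33.375
[[318.5739 179.0986]] [[316.6549 242.988 ]]
dish [ 0.4408 -0.352 ] -0.0033625846254054367 -0.0033559106201753466 [-0.3 -0.1  0.3  0.3 -0.  -0.3 -0.1  0.   0.1 -0.   0.3  0.   0.  -0.
 -0.1 -0.2]
roof -0.006190753990710425 9.176994305880838e-06 [-0.4 -0.2  0.1  0.   0.2  0.1 -0.1  0.2  0.4  0.1  0.2  0.2  0.1 -0.4
 -0.4]
```

View pics/w12c.png

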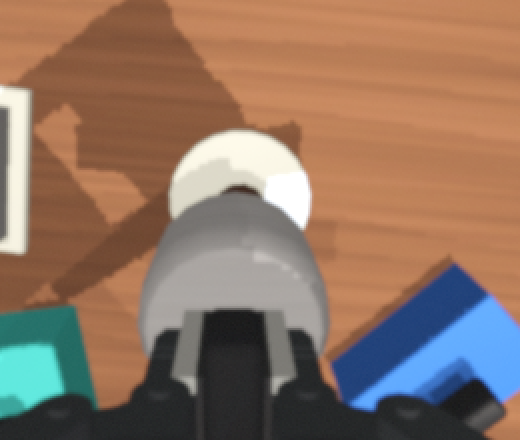

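Run:
```python
from rel import *
c=load('w12'); p=np.array([.4438,-.3482,.1928]); u=R.from_euler('z',5.2,degrees=True).apply([1,0,0])[:2];v=np.array([-u[1],u[0]])
zb=p[2]-.0746; cen=pix(c,[(*(p[:2]-.0015*u),zb)])[0]; print(cen, pix(c,[(*(p[:2]+.0285*u),zb)]))
print(np.round(c['image'].mean(2)[165:185,320]).astype(int),np.round(c['image'].mean(2)[170:220:1,330]).astype(int))
q=ray(c,cen,range(40,141,5),28,56,0); s=circ(w(c,q,zb),.03); print('rim',(s.x-p[:2])@u,(s.x-p[:2])@v,np.round(s.fun*1e3,1)); print(np.round(q[::5]))
q=ray(c,pix(c,[(*p[:2],p[2]-.0206)])[0],range(40,141,5),34,54,-1); P=w(c,q,p[2]-.0206)[:,:2]
s=least_squares(lambda a:np.hypot(*(P-a[:2]).T)-a[2],[*P.mean(0),.03]); print((s.x[:2]-p[:2])@u,(s.x[:2]-p[:2])@v,s.x[2],np.round(s.fun*1e3,1))
```

```text
[316.3203 212.7145] [[316.3249 174.1882]]
[222 214 213 212 211 206 185 131  65  45  60  87 109 116 117 116 118 119
 119 117] [219 213 212 211 206 195 176 150 128 122 120 117 119 120 119 120 119 120
 118 118 120 120 122 123 127 130 135 138 142 145 148 150 154 157 161 171
 180 189 193 191 185 174 166 165 165 166 166 166 166 167]
rim -0.0016514156690584545 0.0012994371666979131 [-0.3 -0.5 -0.3 -0.7 -1.  -0.9  1.   1.9  2.   1.6  1.3  0.8 -0.6 -1.5
 -1.9 -2.1 -2.1 -2.1  6.6 -2.3  0.9]
[[345. 189.]
 [332. 179.]
 [316. 173.]
 [301. 180.]
 [284. 186.]]
-0.0018406023731309428 -0.00016584444362891318 0.025839492024870726 [ 0.1  0.1 -0.1 -0.2  0.  -0.1  0.1  0.1 -0.1 -0.2 -0.   0.1 -0.   0.2
 -0.1  0.1 -0.1  0.   0.1  0.  -0.1]
```

Call:
{"api": "send_rows", "payload": {
  "moves": "0 0 0 -0.006 0.012 0.1 -1;0 0 0 -0.006 0.012 0.2 -1;0 0 0 -0.006 0.012 0.3 -1;0 0 0 -0.006 0.012 0.4 -1;0 0 0 -0.006 0.012 0.46 -1;0 0 0 -0.006 0.012 0.49 -1;0 0 0 -0.006 0.012 0.51 -1;0 0 0 -0.006 0.012 0.52 -1;0 0 0 -0.006 0.012 0.52 -1"
}}

```text
time: 34.5
eef_pos: [0.4426, -0.3514, 0.0888]
tcp_rot: [0.999, 0.045, 0.0, 0.0]
contact_force: [0.5, -0.3, -1.1]
opening: 0.156
finger_force: 58.9
```

```bash
python3 -c "
from h import *
go(.4428,-.3514,.0826,-84.8)"
```

```text
[ 0.4426 -0.3514  0.0888] ty -84.84 turn [ 0.0001 -0.0001 -0.0001] shift [ 0.0008 -0.0001  0.0308] t 34.5
```

Call:
{"api": "send_rows", "payload": {
  "moves": "0 0 0 0 0 0.012 -1;0 0 0 0 0 0.02 -1;0 0 0 0 0 0.026 -1;0 0 0 0 0 0.03 -1;0 0 0 0 0 0.032 -1;0 0 0 0 0 0.032 -1"
}}

```text
time: 35.25
eef_pos: [0.4425, -0.3512, 0.0826]
tcp_rot: [0.999, 0.045, -0.0, -0.0]
contact_force: [-1.9, 1.9, 4.6]
opening: 0.154
finger_force: 59.8
```

Contact. I'll release and lift, then move back clear for a final check.

Call:
{"api": "send_rows", "payload": {
  "moves": "0 0 0 0 0 0 -0.6;0 0 0 0 0 0 -0.4;0 0 0 0 0 0 -0.1;0 0 0 0 0 0 -0.1;0 0 0 0 0 -0.1 -0.1;0 0 0 0 0 -0.3 -0.1;0 0 0 0 0 -0.6 -0.1;0 0 0 0 0 -0.6 -0.1;0 0 0 0 0 -0.6 -0.1"
}}

```text
time: 36.38
eef_pos: [0.4426, -0.3513, 0.2032]
tcp_rot: [0.999, 0.045, 0.001, 0.001]
contact_force: [0.2, 0.8, -1.0]
opening: 0.453
finger_force: 0.0
```

Run:
```python
from rel import *
a=snap('wrist','w13')['image'][80:280,190:450]; b=snap('scene','s13')['image'][100:300,180:440]
t=np.vstack([cv2.resize(x,(780,300)) if 0 else cv2.resize(x,(390,300)) for x in(a,)]); s=cv2.resize(b,(390,300))
cv2.imwrite('pics/fin.png',np.hstack([t,s])[:,:,::-1])
c=load('w13'); q=ray(c,pix(c,[(.441,-.351,.008)])[0],np.arange(0,181,10),28,46,-1); P=circ(w(c,q,.008),.04); print(P.x,np.round(P.fun*1e3,1))
col=int(pix(c,[(.441,-.351,.008)])[0][0]); g=c['image'].mean(2).astype(int); print(col,list(enumerate(g[135:175,col],135)))
```

```text
[ 0.4406 -0.352 ] [-0.4  0.7 -0.2 -0.2 -0.  -0.1 -0.2 -0.   0.2  0.1 -0.3  0.6  0.2 -0.1
 -0.3 -0.2  0.1  0.3 -0.5]
315 [(135, np.int64(97)), (136, np.int64(97)), (137, np.int64(96)), (138, np.int64(96)), (139, np.int64(96)), (140, np.int64(96)), (141, np.int64(102)), (142, np.int64(137)), (143, np.int64(190)), (144, np.int64(227)), (145, np.int64(242)), (146, np.int64(244)), (147, np.int64(244)), (148, np.int64(244)), (149, np.int64(244)), (150, np.int64(242)), (151, np.int64(235)), (152, np.int64(211)), (153, np.int64(166)), (154, np.int64(126)), (155, np.int64(118)), (156, np.int64(118)), (157, np.int64(119)), (158, np.int64(121)), (159, np.int64(130)), (160, np.int64(138)), (161, np.int64(146)), (162, np.int64(151)), (163, np.int64(155)), (164, np.int64(164)), (165, np.int64(173)), (166, np.int64(172)), (167, np.int64(167)), (168, np.int64(165)), (169, np.int64(164)), (170, np.int64(164)), (171, np.int64(165)), (172, np.int64(165)), (173, np.int64(164)), (174, np.int64(165))]
```

View pics/fin.png

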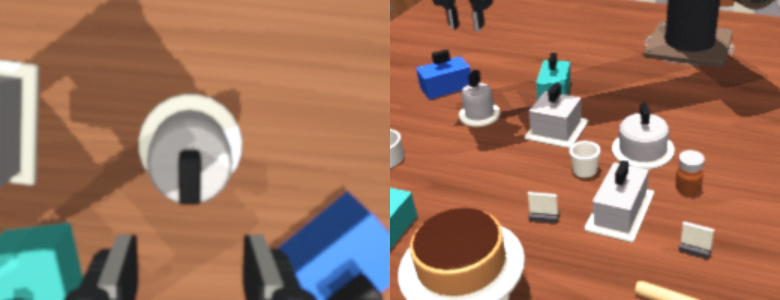

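All four covers stand flat on their matching dishes. The small round's far gap is about 10.5 mm against a nominal 10, and the gripper is clear. Handing in.

```bash
python3 -c "
from plant import ctrl
print(ctrl.sign_off())"
```

```text
the job is handed in; nothing more can be done
None
```

All four covers stand flat on their matching dishes, centred to about 1 mm by camera and in line with the dish sides; handed in after about 36 s of robot time, verdict not shown.

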